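# Spacer on, cover held ready for its screws

## Task

The drive of the cheese-brushing turntable is being put back together. First slide the tall spacer sleeve over the upright shaft until it rests fully down on the shoulder, and let go of it; then pick up the cover plate by its rib and hold it level, hovering about 15 mm above the four posts without touching them, with its four holes in line over the posts' threaded holes so that a colleague can start the screws. Finish still holding the cover there, motionless, and leave everything else on the bench where it is.

Things in the scene. Friction and masses are not known exactly. Their poses are not given: they have to be found in the camera images.
- drive: Turntable drive unit, fixed to the bench (sizes in mm). Grey base block 170 (x) by 120 (y) by 35 high, dark motor stub of diameter 54 reaching 50 beyond its +x end. Origin: centre of its underside, on the bench; x its long axis, z up. An upright shaft stands in its middle. Four upright round steel posts, diameter 14, at x = +-58, y = +-38, tops 95 above the bench with a 6 mm threaded hole in each.
- seat (a point): On the shaft's axis at the top of the round shoulder (diameter 36, from 35 to 50 mm above the bench) from which the shaft rises: here the middle of the spacer's underside comes to rest. Steel shaft of diameter 20, top 86 mm above the bench, its last 6 mm tapering to diameter 12. Axes as the drive's.
- post_a (a point): Centre of the top of the drive's post at x = +58, y = +38 mm in the drive's frame, 95 mm above the bench.
- post_b (a point): Centre of the top of the diagonally opposite post, x = -58, y = -38 mm in the drive's frame, 95 mm above the bench.
- spacer: Loose steel spacer sleeve: a plain tall ring, outer diameter 44, bore 24 right through, 30 high, 0.15 kg, standing on end on the bench, either end up alike. Origin: centre of its underside, z along its axis.
- cover: Loose aluminium cover plate, 140 (x) by 100 (y) by 6 mm, about 0.3 kg, flat on the bench, rib up. Origin: centre of its underside; z up. Grip rib on its middle: 60 long (x), 14 thick (y), from 6 to 40 above the underside. Four through holes of diameter 10 at x = +-58, y = +-38, matching the drive's posts; it fits either way round (half a turn).
- hole_a (a point): Centre of the cover's hole at x = +58, y = +38 mm in the cover's frame, level with its underside.
- hole_b (a point): Centre of the diagonally opposite hole, x = -58, y = -38 mm in the cover's frame, level with its underside.
- collar: Bystander, leave alone: low steel ring, outer diameter 50, bore 16, 10 high; too narrow for the shaft (mm).
- cheese_big: Bystander, leave alone: small cheese wheel, diameter 116, 45 high (mm).
- cheese_small: Bystander, leave alone: small cheese wheel, diameter 80, 32 high (mm).
- cheese_pale: Bystander, leave alone: pale small cheese wheel, diameter 100, 40 high (mm).
- jar: Bystander, leave alone: closed glass jar, diameter 60, 75 high (mm).
- brush: Bystander, leave alone: hand brush lying on the bench (mm).
- screwdriver: Bystander, leave alone: screwdriver lying on the bench (mm).
Not all that is in view belongs to the job. What is meant by the spacer is not orange, and is the larger of those in its own colour.

How it is judged (in metres and radians):
On the way, in this order (a step that is already met when the one before it is completed fails the run):
1. the spacer sleeve is fully down on the shaft's shoulder and let go (horizontal distance between spacer and seat below 0.004 m and z of spacer in the frame of seat between -0.004 and 0.004 m and angle between spacer's own z axis and vertical below 0.08 rad and contact force between spacer and the fingers below 0.1 N), for 0.2 s.
2. the cover is lifted off the bench (height (world z) of cover above 0.05 m), for 0.1 s.
At the end, for the whole second after the job is handed in: Spacer on the shoulder (4 mm in height and sideways, upright), released; cover gripped, still, rib up, level within 4 degrees, underside 5 to 30 mm above the posts, touching neither drive nor spacer, its diagonal holes each within 4 mm sideways of a post's threaded hole (all of step 1 and ((horizontal distance between hole_a and post_a below 0.004 m and horizontal distance between hole_b and post_b below 0.004 m) or (horizontal distance between hole_a and post_b below 0.004 m and horizontal distance between hole_b and post_a below 0.004 m)) and height (world z) of hole_a between 0.1 and 0.125 m and height (world z) of hole_b between 0.1 and 0.125 m and angle between cover's own z axis and vertical below 0.07 rad and z of cover in the frame of seat above 0.04 m and contact force between cover and the fingers above 1 N and contact force between cover and drive below 0.1 N and contact force between cover and spacer below 0.1 N and linear speed of cover below 0.02 m/s and angular speed of cover below 0.15 rad/s); the arm keeps its last pose, push and grip.
It fails at once if something else on the bench was moved more than 30 mm (distance of any of collar, cheese_big, cheese_small, cheese_pale, jar, brush, screwdriver from where it was at the start of the episode above 0.03 m).
It also fails if it takes over 70 s, if anything falls off the work surface, if the arm or the gripper's body presses on something with over 40 N, if the wrist force passes 120 N, or if a joint passes its speed limit or range.

## Robot

A 6-joint arm with a two-finger parallel gripper is mounted at the origin on the work surface. World frame = base frame: x ahead of the robot, y to its left, z up, the work surface at z = 0. Lengths are in m, angles in degrees, forces in N, time in s.
With the tool pointing down it reaches from about 0.4 to 0.825 m from the base axis. Payload 7 kg.
Tool frame: the origin (TCP) lies midway between the tips of the shut fingers; the grasp point (between the pads) lies ctrl.tcp_to_grasp behind it (ctrl.tcp_to_grasp is the distance from the TCP to the grasp point, in m); y points along the fingers, z is the direction in which the jaws open and shut, and the axes are right-handed (so a half turn about y gives the same grasp; the last joint's range is limited). The gripper opens to 88 mm and grips with 3 to 60 N. Pads are 19 mm wide; open, the fingers measure 130 mm over their backs; the gripper's body (78 mm by 193 mm) begins 47 mm behind the grasp point.
Start: joints at [80.048, 20.546, 0.682, 0, -70.136, -16.507], TCP at [0.301, 0.604, 0.227] pointing down, gripper open.
Joint ranges: [-176.03, 176.03], [-82.01, 121.73], [-58.28, 71.71], [-173.87, 95.51], [-174.79, -0.11], [-173.66, 173.66]. Speed limits (degrees/s): [136.94, 136.94, 172.46, 180, 180, 180].

## Interface

Orientations are given as [roll, pitch, yaw] about the fixed x, y, z axes, in that order (R = Rz(yaw) Ry(pitch) Rx(roll)).
In Python, from plant import ctrl, snapshot, silhouettes gives the robot as it stands.
- The arm moves only by the shell command python3 -m pendant 'ROWS'. ROWS is JSON, a list that holds one entry, the list of rows, each a list of 7 numbers: the shift along the tool's x, y, z in cm, then the turn, a rotation vector about the tool's x, y, z in degrees, then the opening, from 0 (shut) to 1 (fully open). In form: [[[x, y, z, rx, ry, rz, hand], ...]]. A call has 1 to 12 rows; each row shifts and turns the commanded pose from where the row before left it, along the tool's axes as they then stand; what a row does not reach is not made up. A row lasts 1/12 s, in which the tool goes at most 41.7 mm and 7.16 degrees, less where a joint would pass 70% of its speed; a pose out of reach is approached as far as the arm can. A call with a gripper value outside its range is refused whole. The fingers move at their own pace and stop on an object; the grip force is fixed at half the most. Time passes only in rows, so rows that do not move let the fingers close. It gives the time, the measured TCP pose, the force and the opening at its end, in the units of the state.
- ctrl.get_obs(): the state, without advancing time (a new reading comes with each control period).
- snapshot(name): name is "side" or "top"; returns a dict with "image" (420x560x3 uint8, red, green, blue), "camera_matrix" (3x3 intrinsics, pixels), "eye" and "orientation" of the camera in the world. Camera axes: x right, y down, z forward; pixel columns grow to the right and rows downward; lengths in m; the calibration is good to about 2 mm. A picture is of the moment at which its call begins. There is no depth.
- ctrl.close_job(): hands the job in, once; it reports no verdict.
Trained networks look in a picture, given as the dict that the camera call returned (one of the last four; its "shot" number tells which), for a name from the list of things; names that differ only in an ending like _2 or _b are one class to them, and where a whole thing is asked for, a point or a joint stands for the part that bears it (a point fixed in the world has none). Each returns a list of dicts, best first, with "confidence" (0 to 1); they miss things now and then, are a little off and sometimes report something else, mostly with a low value. They report only what shows in the picture. A call takes as long as a camera call. They do not tell look-alikes from the thing itself.
- silhouettes(picture, thing): "mask" (420x560 bool, what is visible of it) and "bbox" ([left, top, width, height] in pixels, round what is visible of it).
The state is a dict: "clock": time; "joint_pos": joint angles; "qvel": joint speeds; "tau": joint torques, N m; "tool_pos": TCP position; "orientation": TCP orientation; "force": force on the tool from outside, world axes, zero at the start; "moment": the same for the moment, N m; "opening": finger opening in m.
Only numpy, scipy, OpenCV 4.12 (cv2) and the standard library are available. Lean on these libraries where they do the work, as an engineer would, in place of code of your own. Each camera call takes 0.05 s, during which the arm holds its last target.

## Working session

There is one attempt and no reset: what is moved stays moved. The work goes in short steps, Python scripts to look and compute and a shell command to move; the robot and the scene stay as the last step left them, time stands still between calls to the robot, and variables do not carry over. Pictures are saved under pics/ and viewed, and the job is handed in when it is done.

```bash
ls; mkdir -p pics
python3 - <<'E'
from plant import ctrl, snapshot, silhouettes
import cv2
for n in("side","top"):
    s=snapshot(n); cv2.imwrite(f"pics/{n}0.png",s["image"][:,:,::-1]); print(n,s["camera_matrix"],s["eye"],s["orientation"],s["shot"])
print(ctrl.get_obs(),ctrl.tcp_to_grasp)
E
```

```text
pics
side [[523.19758486   0.         288.58062001]
 [  0.         523.19758486 206.80857769]
 [  0.           0.           1.        ]] [ 0.01573584 -0.82066033  1.08576845] [-135.21899052    0.43659813  -33.0227037 ] 1
top [[443.36687745   0.         281.22765778]
 [  0.         443.36687745 206.75957848]
 [  0.           0.           1.        ]] [0.33786144 0.00450356 1.22811216] [-168.02621034    0.31273103  -96.77647632] 2
{'clock': 0.1, 'joint_pos': array([ 8.00475595e+01,  2.05874287e+01,  6.41549298e-01, -1.75628229e-02,
       -7.01365303e+01, -1.65052847e+01]), 'qvel': array([0.03201505, 0.05082067, 0.12713235, 0.0191226 , 0.04260158,
       0.05798198]), 'tau': array([-9.88201173e-04, -5.84162164e+01,  2.93753511e+01,  7.01552242e+00,
        1.02167315e-02, -5.21937795e-05]), 'tool_pos': array([0.30058832, 0.60390867, 0.22573502]), 'orientation': array([-8.99162949e+01,  7.58411818e-03,  1.53536301e+02]), 'force': array([ 0.39825944, -0.24387033,  0.49918678]), 'moment': array([-0.01671711,  0.00675244, -0.03407651]), 'opening': 0.08792433037434241} 0.0188
```

View pics/side0.png

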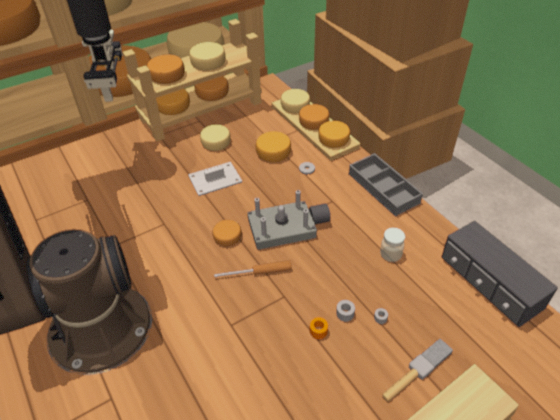

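View pics/top0.png

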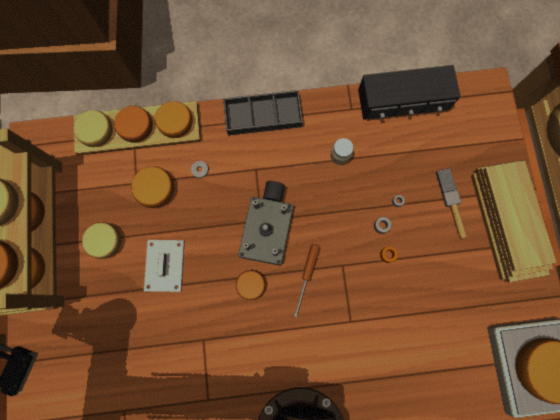

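```bash
cat > h.py <<'E'
import numpy as np, cv2, time
from scipy.spatial.transform import Rotation as R
from scipy.optimize import minimize
from plant import ctrl, snapshot, silhouettes
def proj(s,P):
    Rc=R.from_euler('xyz',s["orientation"],degrees=True).as_matrix()
    p=(np.atleast_2d(P)-s["eye"])@Rc
    q=p@np.array(s["camera_matrix"]).T
    return q[:,:2]/q[:,2:]
def ray(s,uv,z):
    Rc=R.from_euler('xyz',s["orientation"],degrees=True).as_matrix()
    d=Rc@np.linalg.solve(s["camera_matrix"],[uv[0],uv[1],1.]); e=np.array(s["eye"])
    return e+d*(z-e[2])/d[2]
def cyl(x,y,r,z0,z1,n=40):
    a=np.linspace(0,2*np.pi,n,endpoint=False)
    c=np.c_[x+r*np.cos(a),y+r*np.sin(a)]
    return np.r_[np.c_[c,np.full(n,z0)],np.c_[c,np.full(n,z1)]]
def box(x0,x1,y0,y1,z0,z1):
    return np.array([[x,y,z] for x in(x0,x1) for y in(y0,y1) for z in(z0,z1)])
spacer=[cyl(0,0,.022,0,.03)]
def xcyl():
    c=cyl(0,0,.027,.085,.135); return np.c_[c[:,2],c[:,1],c[:,0]+.027]
drive=[box(-.085,.085,-.06,.06,0,.035),cyl(0,0,.018,.035,.05),cyl(0,0,.010,.05,.08),cyl(0,0,.006,.08,.086)]+[cyl(sx*.058,sy*.038,.007,.035,.095) for sx in(1,-1) for sy in(1,-1)]+[xcyl()]
cover=[box(-.07,.07,-.05,.05,0,.006),box(-.03,.03,-.007,.007,.006,.04)]
def place(parts,x,y,yaw,z=0):
    M=R.from_euler('z',yaw,degrees=True).as_matrix()
    return [p@M.T+[x,y,z] for p in parts]
S=4
def render(s,parts):
    m=np.zeros((420*S,560*S),np.uint8)
    for p in parts:
        h=cv2.convexHull(((proj(s,p)+.5)*S).astype(np.float32)).round().astype(np.int32)
        cv2.fillConvexPoly(m,h,1)
    return cv2.resize(m.astype(np.float32),(560,420),interpolation=cv2.INTER_AREA)
def fit(views,parts,p0,z=0,yaw=True):
    # views: list of (snapshot, mask)
    ms=[cv2.GaussianBlur(np.asarray(m,np.float32),(0,0),1.) for _,m in views]
    def cost(p):
        pl=place(parts,p[0]/1e3,p[1]/1e3,p[2] if yaw else 0,z)
        return sum(np.abs(cv2.GaussianBlur(render(s,pl),(0,0),1.)-m).sum()/m.sum() for (s,_),m in zip(views,ms))
    best=min((minimize(cost,q,method='Nelder-Mead',options=dict(initial_simplex=np.array(q)+np.vstack([np.zeros(len(q)),np.diag([8,8,6][:len(q)])]),xatol=.05,fatol=1e-4)) for q in p0),key=lambda r:r.fun)
    return best.x,best.fun
E
python3 - <<'E'
from h import *
import pickle
sh={n:snapshot(n) for n in("side","top")}
out={}
for t in("spacer","cover","drive","collar"):
    for n in sh:
        L=silhouettes(sh[n],t)
        out[t,n]=L
        print(t,n,[(d["bbox"],round(d["confidence"],2),int(d["mask"].sum())) for d in L])
pickle.dump((sh,out),open("a.pkl","wb"))
for n,c in(("side",(350,315)),("top",(388,228))):
    im=sh[n]["image"][c[1]-50:c[1]+50,c[0]-65:c[0]+65]
    cv2.imwrite(f"pics/crop_{n}.png",cv2.resize(im[:,:,::-1],None,fx=6,fy=6,interpolation=cv2.INTER_CUBIC))
E
```

```text
spacer side [([336.0, 300.1, 18.6, 21.2], 0.82, 330), ([376.4, 310.2, 11.4, 13.2], 0.67, 147), ([304.9, 315.5, 24.5, 22.3], 0.66, 363)]
spacer top [([381.4, 247.0, 15.7, 14.6], 0.74, 207), ([375.9, 217.5, 15.9, 13.5], 0.45, 158)]
cover side [([191.1, 162.8, 50.2, 30.0], 0.66, 1019)]
cover top [([142.8, 241.4, 41.9, 50.1], 0.89, 1776)]
drive side [([247.5, 189.3, 82.0, 60.0], 0.66, 2845), ([200.0, 123.1, 32.8, 28.1], 0.59, 633)]
drive top [([239.7, 178.7, 54.9, 85.5], 0.78, 3154)]
collar side [([300.5, 164.2, 11.1, 7.2], 0.52, 163)]
collar top [([190.8, 160.8, 17.3, 16.4], 0.71, 207), ([143.5, 241.3, 41.8, 49.5], 0.5, 1931)]
```

View pics/crop_side.png

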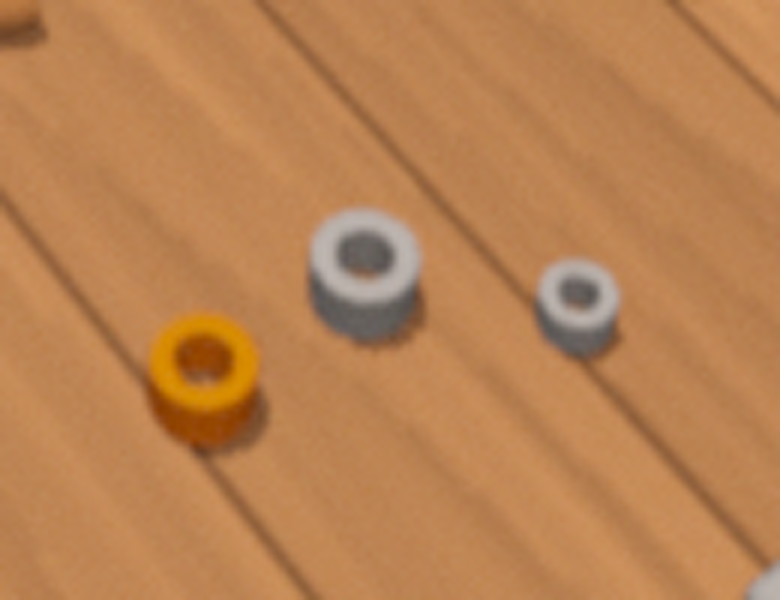

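Candidates for the spacer in the side view are the orange ring at (319,328), the small grey ring at (381,316), the low collar at (307,168) and the large grey ring at (346,311). I choose the large grey one: it isn't orange and it's the larger of the two grey rings. The crop confirms it as a tall grey sleeve.

Run:
```python
from h import *
import pickle
sh,out=pickle.load(open("a.pkl","rb"))
a=out["spacer","side"][0]; b=out["spacer","top"][1]
print(ray(sh["side"],(346,309),.02),ray(sh["top"],(383,225),.02))
V=lambda t,i,j:[(sh["side"],out[t,"side"][i]["mask"]),(sh["top"],out[t,"top"][j]["mask"])]
p=ray(sh["side"],(346,309),.02)*1e3
for vs in (V("spacer",0,1),V("spacer",0,1)[:1],V("spacer",0,1)[1:]): print("spacer",fit(vs,spacer,[p[:2]],yaw=False))
d=ray(sh["top"],(265,230),.05)*1e3; c=ray(sh["top"],(164,266),0.)*1e3
print(d,c)
for vs in (V("drive",0,0),V("drive",0,0)[:1],V("drive",0,0)[1:]): print("drive",fit(vs,drive,[[d[0],d[1],y] for y in(-20,20)]))
for vs in (V("cover",0,0),V("cover",0,0)[:1],V("cover",0,0)[1:]): print("cover",fit(vs,cover,[[c[0],c[1],y] for y in(90,80,100)]))
for n,cc in(("side",(285,215)),("top",(265,230)),("side",(215,178)),("top",(164,266))):
    im=sh[n]["image"][cc[1]-50:cc[1]+50,cc[0]-65:cc[0]+65]
    cv2.imwrite(f"pics/c1_{n}{cc[0]}.png",cv2.resize(im[:,:,::-1],None,fx=6,fy=6,interpolation=cv2.INTER_CUBIC))
```

```text
[ 0.51196025 -0.29534604  0.02      ] [ 0.50856076 -0.29179721  0.02      ]
spacer (array([ 510.78445722, -293.51336288]), np.float64(0.6732664704322815))
spacer (array([ 509.91996385, -294.28902959]), np.float64(0.09727278351783752))
spacer (array([ 510.26768113, -293.04278325]), np.float64(0.5712024569511414))
[528.53572452  32.23340976  50.        ] [469.98370316 321.0941251    0.        ]
drive (array([533.54427771,  30.28866501, -18.4462445 ]), np.float64(0.09045354276895523))
drive (array([534.00094531,  29.90480367, -18.35072129]), np.float64(0.05743568390607834))
drive (array([532.69094271,  30.55162866, -18.28190342]), np.float64(0.031625181436538696))
cover (array([473.42601165, 318.55987225, 172.72737915]), np.float64(0.13757765293121338))
cover (array([473.42020699, 317.1517737 , 172.78676026]), np.float64(0.05066436901688576))
cover (array([473.2969824 , 318.69539619, 171.43639575]), np.float64(0.07358255237340927))
```

Run:
```python
from h import *
import pickle
sh,out=pickle.load(open("a.pkl","rb"))
D=place([np.array([[x,y,.095] for x in(.058,-.058) for y in(.038,-.038)]+[[0,0,.086]])],.5336,.0302,-18.4)[0]
C=place([np.array([[x,y,.006] for x in(.058,-.058) for y in(.038,-.038)]+[[.03,0,.04],[-.03,0,.04]])],.4734,.3182,-7.5)[0]
rows=[]
for P,c in((D,{"side":(285,215),"top":(265,230)}),(C,{"side":(215,178),"top":(164,266)})):
    r=[]
    for n in("side","top"):
        x,y=c[n]; im=sh[n]["image"][y-45:y+45,x-50:x+50,::-1]
        im=cv2.resize(im,None,fx=4,fy=4,interpolation=cv2.INTER_CUBIC)
        for q in proj(sh[n],P):
            cv2.drawMarker(im,tuple(int(v) for v in ((q-[x-50,y-45]+.5)*4)),(0,0,255),cv2.MARKER_CROSS,8,1)
        r.append(im)
    rows.append(np.hstack(r))
im=np.vstack(rows); cv2.imwrite("pics/ov.png",cv2.resize(im,(800,720)) if 0 else cv2.resize(im,(660,594)))
```

```text
(no output)
```

View pics/ov.png

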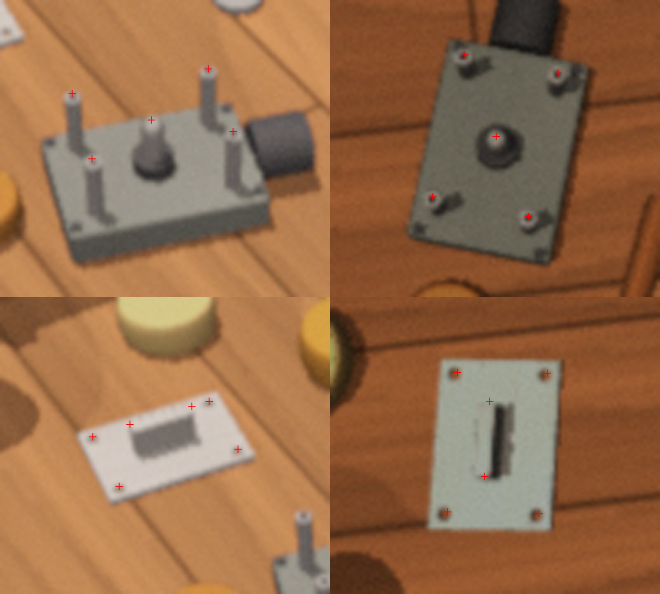

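```bash
python3 -m pendant '[[[0,0,0,0,-4.03,0,1],[0,0,0,0,-4.03,0,1],[-2,0,3.27,0,0,0,1],[-2,0,3.27,0,0,0,1],[-2,0,3.27,0,0,0,1],[-2,0,3.27,0,0,0,1],[-2,0,3.27,0,0,0,1],[-2,0,3.27,0,0,0,1],[-2,0,3.27,0,0,0,1],[-2,0,3.27,0,0,0,1],[-2,0,3.27,0,0,0,1],[-2,0,3.27,0,0,0,1]]]'
python3 -m pendant '[[[-2,0,3.27,0,0,0,1],[-2,0,3.27,0,0,0,1],[-2,0,3.27,0,0,0,1],[-2,0,3.27,0,0,0,1],[-2,0,3.27,0,0,0,1],[-2,0,3.27,0,0,0,1],[-2,0,3.27,0,0,0,1],[-2,0,3.27,0,0,0,1],[-2,0,3.27,0,0,0,1],[-2,0,3.27,0,0,0,1],[-2,0,3.27,0,0,0,1],[0,0,0,0,0,0,1]]]'
```

```text
clock: 1.6
tool_pos: [0.3873, 0.2291, 0.2269]
orientation: [-90.1, 0.0, 161.6]
force: [0.9, -0.5, -0.1]
opening: 0.0876
clock: 2.6
tool_pos: [0.4832, -0.185, 0.2262]
orientation: [-89.9, -0.0, 161.4]
force: [0.5, 0.7, 0.5]
opening: 0.0875
```

```bash
cat > go.py <<'E'
import sys; from h import *
t=[float(v) for v in sys.argv[1:5]]  # x y z mm, yaw
o=ctrl.get_obs(); M=R.from_euler('xyz',o["orientation"],degrees=True).as_matrix()
print("clock",o["clock"],"pos",(o["tool_pos"]*1e3).round(1),"rpy",o["orientation"].round(2),"open",round(o["opening"],4),"F",o["force"].round(1))
print("tool shift cm",(M.T@(np.array(t[:3])/1e3-o["tool_pos"])*100).round(2),"turn y",round(-(t[3]-o["orientation"][2]),2))
E
python3 -m pendant '[[[0,0,0,0,0,0,1],[0,0,0,0,0,0,1],[0,0,0,0,0,0,1]]]' >/dev/null; python3 go.py 510.5 -293.7 227 161.6
```

```text
clock 2.85 pos [ 482.4 -179.2  226.7] rpy [-9.0010e+01  1.0000e-02  1.6164e+02] open 0.0872 F [-0.2  0.8  0.1]
tool shift cm [-6.28 -0.03  9.98] turn y 0.04
```

Move over the spacer and lower to 60 mm for a look.

```bash
python3 -m pendant '[[[-1.57,0,2.5,0,0,0,1],[-1.57,0,2.5,0,0,0,1],[-1.57,0,2.5,0,0,0,1],[-1.57,0,2.5,0,0,0,1],[0,3,0,0,0,0,1],[0,3,0,0,0,0,1],[0,3,0,0,0,0,1],[0,3,0,0,0,0,1],[0,3,0,0,0,0,1],[0,1.5,0,0,0,0,1],[0,0,0,0,0,0,1],[0,0,0,0,0,0,1]]]'; python3 go.py 510.5 -293.7 6 161.6
python3 - <<'E'
from h import *
r=[]
for n in("side","top"):
    s=snapshot(n); x,y=[int(v) for v in proj(s,[.5105,-.2937,.03])[0]]
    im=cv2.resize(s["image"][y-50:y+50,x-50:x+50,::-1],None,fx=4,fy=4,interpolation=cv2.INTER_CUBIC)
    r.append(im)
cv2.imwrite("pics/near.png",np.hstack(r))
E
```

```text
clock: 3.85
tool_pos: [0.5108, -0.2934, 0.0616]
orientation: [-90.0, -0.1, 161.7]
force: [1.6, -0.1, 0.6]
opening: 0.0879
clock 3.85 pos [ 510.8 -293.4   61.6] rpy [-8.9980e+01 -6.0000e-02  1.6173e+02] open 0.0879 F [ 1.6 -0.1  0.6]
tool shift cm [0.02 5.56 0.03] turn y 0.13
```

View pics/near.png

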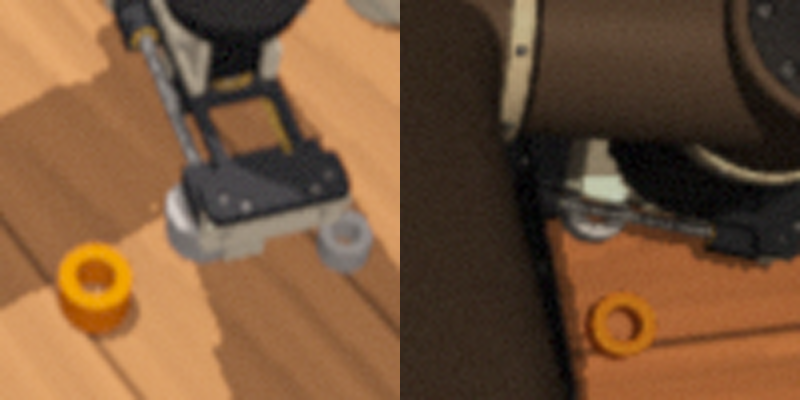

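```bash
python3 -m pendant '[[[0,2,0,0,0,0,1],[0,2,0,0,0,0,1],[0,1,0,0,0,0,1],[0,0.5,0,0,0,0,1],[0,0,0,0,0,0,1],[0,0,0,0,0,0,1]]]'; python3 go.py 510.5 -293.7 6 161.6
python3 - <<'E'
from h import *
r=[]
for n in("side","top"):
    s=snapshot(n); x,y=[int(v) for v in proj(s,[.5105,-.2937,.03])[0]]
    im=cv2.resize(s["image"][y-50:y+50,x-50:x+50,::-1],None,fx=4,fy=4,interpolation=cv2.INTER_CUBIC)
    r.append(im)
cv2.imwrite("pics/near2.png",np.hstack(r))
E
```

```text
clock: 4.45
tool_pos: [0.5112, -0.2948, 0.0075]
orientation: [-90.0, 0.1, 161.6]
force: [-0.3, 0.0, -0.6]
opening: 0.0876
clock 4.45 pos [ 511.2 -294.8    7.5] rpy [-8.9990e+01  6.0000e-02  1.6162e+02] open 0.0876 F [-0.3  0.  -0.6]
tool shift cm [ 0.11  0.15 -0.08] turn y 0.02
```

View pics/near2.png

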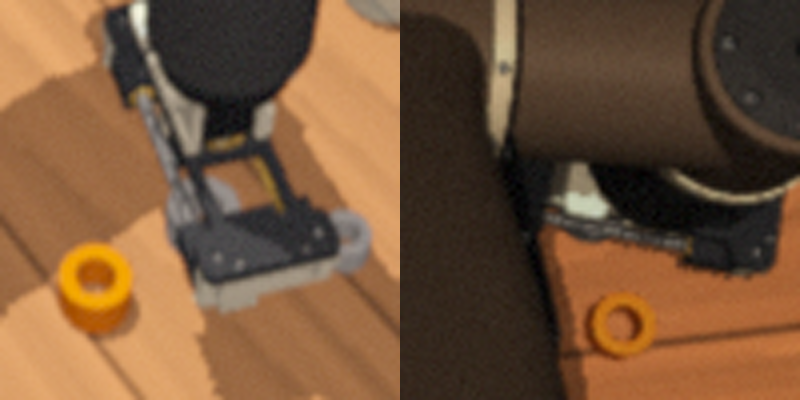

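Run:
```python
from h import *
s=snapshot("side"); o=ctrl.get_obs(); M=R.from_euler('xyz',o["orientation"],degrees=True).as_matrix()
x,y=[int(v) for v in proj(s,[.5105,-.2937,.03])[0]]
im=cv2.resize(s["image"][y-50:y+50,x-50:x+50,::-1],None,fx=6,fy=6,interpolation=cv2.INTER_CUBIC)
f=lambda P:((proj(s,P)-[x-50,y-50]+.5)*6).astype(int)
for sg in(1,-1):
  for dx in(-.0095,.0095):
    for dz in(.044,.065):
      for dy in (0,-.03):
        cv2.circle(im,tuple(map(int,f(o["tool_pos"]+M@np.array([dx,dy,sg*dz]))[0])),3,(0,0,255) if sg>0 else (255,0,0),-1)
h=cv2.convexHull(f(place(spacer,.5105,-.2937,0)[0]).astype(np.int32)); cv2.polylines(im,[h],True,(0,255,0),1)
cv2.imwrite("pics/near3.png",im)
```

```text
(no output)
```

View pics/near3.png

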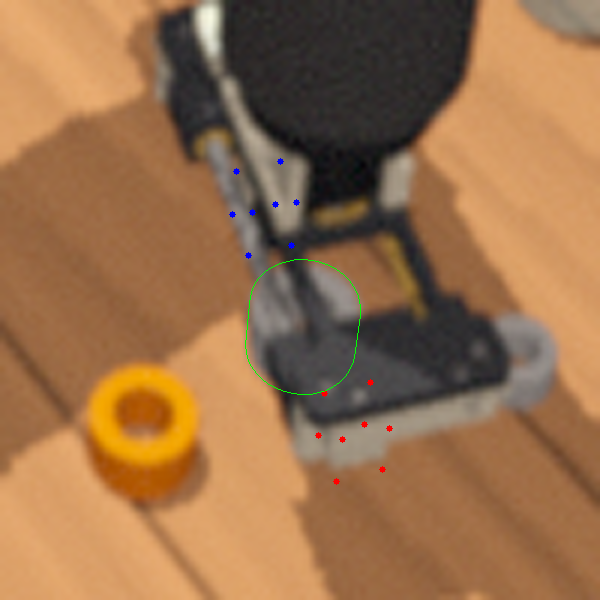

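```bash
python3 -m pendant '[[[0,0.15,0,0,0,0,1],[0,0,0,0,0,0,0.3],[0,0,0,0,0,0,0.3],[0,0,0,0,0,0,0.3],[0,0,0,0,0,0,0.3],[0,0,0,0,0,0,0.3],[0,0,0,0,0,0,0.3],[0,0,0,0,0,0,0.3],[0,0,0,0,0,0,0.3]]]'; python3 go.py 510.5 -293.7 6 161.6
```

```text
clock: 5.35
tool_pos: [0.5106, -0.2946, 0.0051]
orientation: [-90.0, 0.0, 161.6]
force: [-0.7, 0.9, 0.3]
opening: 0.0425
clock 5.35 pos [ 510.6 -294.6    5.1] rpy [-9.000e+01  1.000e-02  1.616e+02] open 0.0425 F [-0.7  0.9  0.3]
tool shift cm [ 0.04 -0.09 -0.08] turn y 0.0
```

```bash
python3 -m pendant '[[[0,0,0,0,0,0,0],[0,0,0,0,0,0,0],[0,-1,0,0,0,0,0],[0,-2,0,0,0,0,0],[0,-3,0,0,0,0,0],[0,-3,0,0,0,0,0],[0,-3,0,0,0,0,0],[0,-1.5,0,0,0,0,0],[0,0,0,0,0,0,0]]]'; python3 go.py 533.5 30.2 140 161.6
```

```text
clock: 6.1
tool_pos: [0.5126, -0.2954, 0.1452]
orientation: [-90.0, 0.4, 161.6]
force: [0.7, -0.5, -1.8]
opening: 0.0425
clock 6.1 pos [ 512.6 -295.4  145.2] rpy [-90.     0.41 161.63] open 0.0425 F [ 0.7 -0.5 -1.8]
tool shift cm [  8.28   0.45 -31.56] turn y 0.03
```

```bash
python3 -m pendant '[[[0.83,0,-3.15,0,0,0,0],[0.83,0,-3.15,0,0,0,0],[0.83,0,-3.15,0,0,0,0],[0.83,0,-3.15,0,0,0,0],[0.83,0,-3.15,0,0,0,0],[0.83,0,-3.15,0,0,0,0],[0.83,0,-3.15,0,0,0,0],[0.83,0,-3.15,0,0,0,0],[0.83,0,-3.15,0,0,0,0],[0.83,0,-3.15,0,0,0,0],[0,0,0,0,0,0,0],[0,0,0,0,0,0,0]]]';python3 -m pendant '[[[0,0,0,0,0,0,0],[0,0,0,0,0,0,0]]]'; python3 go.py 533.5 30.2 120 161.6
python3 - <<'E'
from h import *
r=[]
for n in("side","top"):
    s=snapshot(n); 
    x,y=[int(v) for v in proj(s,[.5335,.030,.1])[0]]
    im=cv2.resize(s["image"][y-50:y+50,x-50:x+50,::-1],None,fx=4,fy=4,interpolation=cv2.INTER_CUBIC)
    r.append(im)
    L=silhouettes(s,"spacer"); print(n,[(d["bbox"],round(d["confidence"],2)) for d in L], proj(s,ctrl.get_obs()["tool_pos"]))
cv2.imwrite("pics/sh1.png",np.hstack(r))
E
```

```text
clock: 7.1
tool_pos: [0.5307, 0.032, 0.1396]
orientation: [-90.0, -0.1, 161.8]
force: [-0.2, -0.1, -1.8]
opening: 0.0427
clock: 7.27
tool_pos: [0.5307, 0.0297, 0.1397]
orientation: [-90.0, -0.0, 161.6]
force: [0.4, -0.7, -1.1]
opening: 0.0427
clock 7.2667 pos [530.7  29.7 139.7] rpy [-8.9970e+01 -5.0000e-02  1.6156e+02] open 0.0427 F [ 0.4 -0.7 -1.1]
tool shift cm [-0.25  1.97 -0.13] turn y -0.04
side [([307.3, 316.1, 22.7, 21.3], 0.82), ([373.3, 308.4, 14.1, 16.5], 0.46)] [[279.38207899 191.9998996 ]]
top [([382.1, 246.6, 14.7, 17.9], 0.78), ([393.6, 193.8, 10.5, 14.3], 0.4)] [[264.43811028 223.21256322]]
```

View pics/sh1.png

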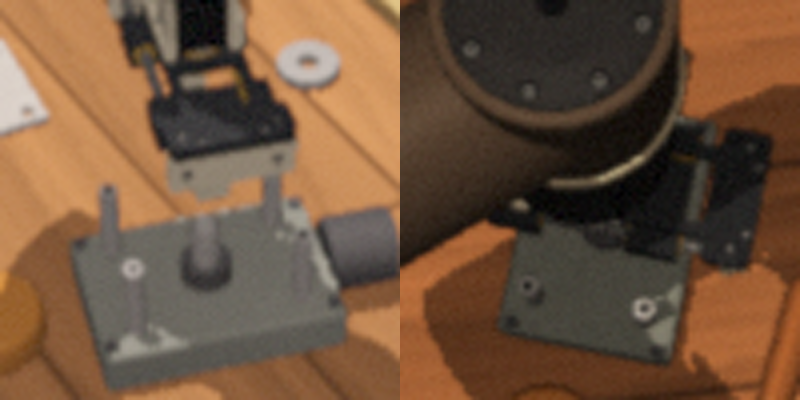

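Run:
```python
from h import *
s=snapshot("side"); o=ctrl.get_obs(); M=R.from_euler('xyz',o["orientation"],degrees=True).as_matrix()
x,y=[int(v) for v in proj(s,[.5335,.030,.13])[0]]
im=cv2.resize(s["image"][y-50:y+50,x-50:x+50,::-1],None,fx=6,fy=6,interpolation=cv2.INTER_CUBIC)
f=lambda P:((proj(s,P)-[x-50,y-50]+.5)*6).astype(int)
g=lambda *p:tuple(map(int,f(o["tool_pos"]+M@np.array(p))[0]))
for dx in(-.0095,.0095):
    for dz in(.021,.042):
      for dy in (0,-.03):
        cv2.circle(im,g(dx,dy,dz),3,(0,0,255),-1)
for dx in(-.039,.039):
    for dz in(-.0965,.0965):
        for dy in(-.066,):
          cv2.circle(im,g(dx,dy,dz),4,(0,255,255),-1)
cv2.imwrite("pics/sh2.png",im)
```

```text
(no output)
```

View pics/sh2.png

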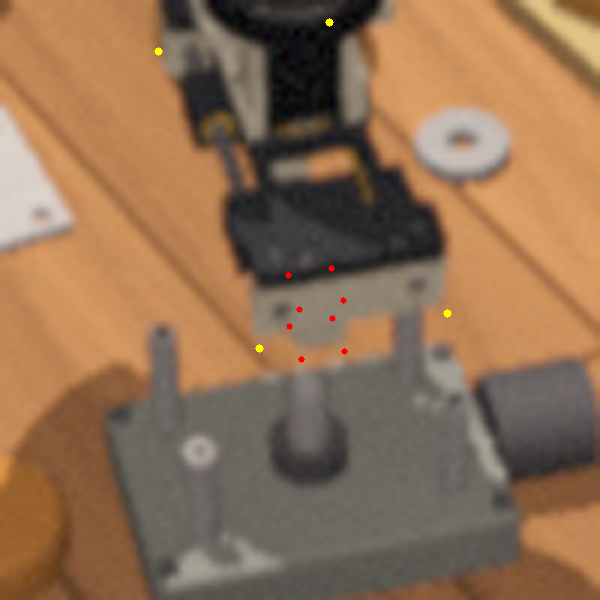

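```bash
python3 -m pendant '[[[-0.25,0,-0.13,0,0,0,0],[0,1,0,0,0,0,0],[0,1,0,0,0,0,0],[0,1,0,0,0,0,0],[0,0.5,0,0,0,0,0],[0,0,0,0,0,0,0],[0,0,0,0,0,0,0]]]'; python3 go.py 533.5 30.2 55 161.6
python3 - <<'E'
from h import *
r=[]
for n in("side","top"):
    s=snapshot(n); 
    x,y=[int(v) for v in proj(s,[.5335,.030,.1])[0]]
    im=cv2.resize(s["image"][y-50:y+50,x-50:x+50,::-1],None,fx=4,fy=4,interpolation=cv2.INTER_CUBIC)
    r.append(im)
cv2.imwrite("pics/sh3.png",np.hstack(r))
E
```

```text
clock: 8.1
tool_pos: [0.5337, 0.0308, 0.1044]
orientation: [-89.9, -0.1, 161.6]
force: [-0.9, 0.0, -1.1]
opening: 0.0426
clock 8.1 pos [533.7  30.8 104.4] rpy [-8.9940e+01 -6.0000e-02  1.6161e+02] open 0.0426 F [-0.9  0.  -1.1]
tool shift cm [-0.    4.94  0.06] turn y 0.01
```

View pics/sh3.png

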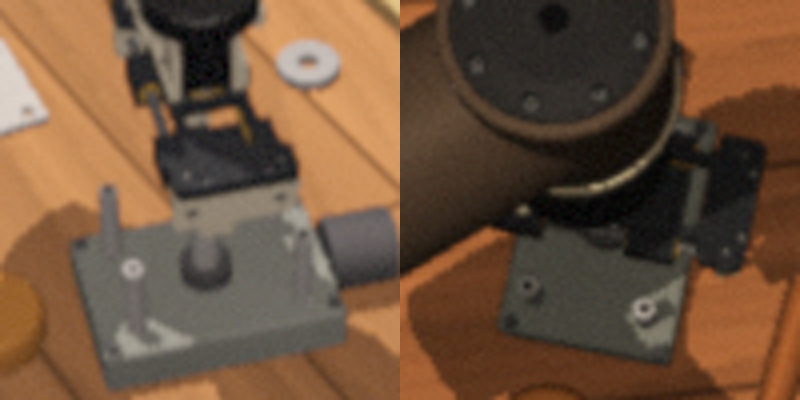

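```bash
python3 -m pendant '[[[0,0.4,0.03,0,0,0,0],[0,0.4,0,0,0,0,0],[0,0.4,0,0,0,0,0],[0,0.4,0,0,0,0,0],[0,0.4,0,0,0,0,0],[0,0,0,0,0,0,0],[0,0,0,0,0,0,0]]]'; python3 go.py 533.5 30.2 55 161.6
```

```text
clock: 8.78
tool_pos: [0.5337, 0.0305, 0.0847]
orientation: [-90.0, -0.0, 161.6]
force: [-0.4, -0.6, -1.5]
opening: 0.0423
clock 8.7833 pos [533.7  30.5  84.7] rpy [-8.997e+01 -3.000e-02  1.616e+02] open 0.0423 F [-0.4 -0.6 -1.5]
tool shift cm [0.01 2.97 0.04] turn y 0.0
```

```bash
python3 -m pendant '[[[0,0.3,0,0,0,0,0],[0,0.3,0,0,0,0,0],[0,0.4,0,0,0,0,0],[0,0,0,0,0,0,0],[0,0,0,0,0,0,0]]]'; python3 go.py 533.5 30.2 55 161.6; python3 -m pendant '[[[0,0.4,0,0,0,0,0],[0,0.4,0,0,0,0,0],[0,0.4,0,0,0,0,0],[0,0.4,0,0,0,0,0],[0,0,0,0,0,0,0],[0,0,0,0,0,0,0]]]'; python3 go.py 533.5 30.2 55 161.6
```

```text
clock: 9.2
tool_pos: [0.5337, 0.0306, 0.0747]
orientation: [-90.0, -0.0, 161.6]
force: [1.1, -0.3, -1.3]
opening: 0.0426
clock 9.2 pos [533.7  30.6  74.7] rpy [-8.997e+01 -3.000e-02  1.616e+02] open 0.0426 F [ 1.1 -0.3 -1.3]
tool shift cm [0.01 1.97 0.04] turn y 0.0
clock: 9.7
tool_pos: [0.5337, 0.0305, 0.0586]
orientation: [-90.0, -0.0, 161.6]
force: [0.8, -0.1, -1.5]
opening: 0.0426
clock 9.7 pos [533.7  30.5  58.6] rpy [-8.996e+01 -4.000e-02  1.616e+02] open 0.0426 F [ 0.8 -0.1 -1.5]
tool shift cm [0.01 0.36 0.04] turn y 0.0
```

```bash
python3 -m pendant '[[[0,0.2,0,0,0,0,0],[0,0.1,0,0,0,0,0],[0,0.05,0,0,0,0,0],[0,0,0,0,0,0,0],[0,0,0,0,0,0,0]]]'; python3 -m pendant '[[[0,0.05,0,0,0,0,0],[0,0,0,0,0,0,0],[0,0,0,0,0,0,0]]]'
```

```text
clock: 10.12
tool_pos: [0.534, 0.0306, 0.0556]
orientation: [-90.0, 0.0, 161.6]
force: [0.3, 0.1, -1.0]
opening: 0.0429
clock: 10.37
tool_pos: [0.5339, 0.0307, 0.0551]
orientation: [-90.0, 0.0, 161.6]
force: [-0.1, 0.0, -1.9]
opening: 0.0428
```

```bash
python3 -m pendant '[[[0,0,0,0,0,0,1],[0,0,0,0,0,0,1],[0,0,0,0,0,0,1],[0,0,0,0,0,0,1],[0,0,0,0,0,0,1],[0,0,0,0,0,0,1],[0,0,0,0,0,0,1],[0,-1,0,0,0,0,1],[0,-2,0,0,0,0,1],[0,-3,0,0,0,0,1],[0,-3,0,0,0,0,1],[0,-3,0,0,0,0,1]]]'; python3 go.py 473.4 318.2 140 172.6
```

```text
clock: 11.37
tool_pos: [0.5337, 0.0305, 0.1771]
orientation: [-90.0, 0.0, 161.6]
force: [0.5, 0.0, -0.5]
opening: 0.0876
clock 11.3667 pos [533.7  30.5 177.1] rpy [-89.99   0.   161.61] open 0.0876 F [ 0.5  0.  -0.5]
tool shift cm [ 14.8    3.71 -25.4 ] turn y -10.99
```

```bash
python3 -m pendant '[[[1.64,0,-2.82,0,0,0,1],[1.64,0,-2.82,0,0,0,1],[1.64,0,-2.82,0,0,0,1],[1.64,0,-2.82,0,0,0,1],[1.64,0,-2.82,0,0,0,1],[1.64,0,-2.82,0,0,0,1],[1.64,0,-2.82,0,0,0,1],[1.64,0,-2.82,0,0,0,1],[1.64,0,-2.82,0,0,0,1],[0,0,0,0,-5.5,0,1],[0,0,0,0,-5.5,0,1],[0,0,0,0,0,0,1]]]';python3 -m pendant '[[[0,0,0,0,0,0,1],[0,0,0,0,0,0,1]]]'; python3 go.py 473.4 318.2 60 172.6
python3 - <<'E'
from h import *
import pickle
sh={n:snapshot(n) for n in("side","top")}
r=[]
for n in("side","top"):
    s=sh[n]
    x,y=[int(v) for v in proj(s,[.5335,.030,.08])[0]]
    im=cv2.resize(s["image"][y-40:y+40,x-50:x+50,::-1],None,fx=4,fy=4,interpolation=cv2.INTER_CUBIC)
    r.append(im)
a=np.hstack(r); r=[]
for n in("side","top"):
    s=sh[n]
    x,y=[int(v) for v in proj(s,[.4734,.318,.08])[0]]
    im=cv2.resize(s["image"][y-30:y+40,x-50:x+50,::-1],None,fx=4,fy=4,interpolation=cv2.INTER_CUBIC)
    r.append(im)
cv2.imwrite("pics/after.png",np.vstack([a,np.hstack(r)]))
vs=[]
for n in sh:
    L=silhouettes(sh[n],"spacer"); print(n,[(d["bbox"],round(d["confidence"],2)) for d in L])
pickle.dump(sh,open("b.pkl","wb"))
E
```

```text
clock: 12.37
tool_pos: [0.4736, 0.3187, 0.1756]
orientation: [-90.0, 0.0, 172.9]
force: [0.4, 0.2, 0.4]
opening: 0.0877
clock: 12.53
tool_pos: [0.4741, 0.3178, 0.1755]
orientation: [-90.0, 0.0, 172.4]
force: [1.1, 0.3, 0.4]
opening: 0.0878
clock 12.5333 pos [474.1 317.8 175.5] rpy [-9.0010e+01  1.0000e-02  1.7241e+02] open 0.0878 F [1.1 0.3 0.4]
tool shift cm [ 0.07 11.55 -0.03] turn y -0.19
side [([307.9, 315.0, 23.6, 22.1], 0.85), ([374.3, 307.4, 11.3, 16.3], 0.64), ([271.9, 202.5, 14.5, 19.7], 0.6)]
top [([258.0, 220.7, 13.4, 15.8], 0.76), ([381.3, 248.4, 19.2, 16.1], 0.74), ([437.7, 169.0, 29.6, 68.5], 0.66), ([241.2, 179.4, 52.9, 83.2], 0.2)]
```

View pics/after.png

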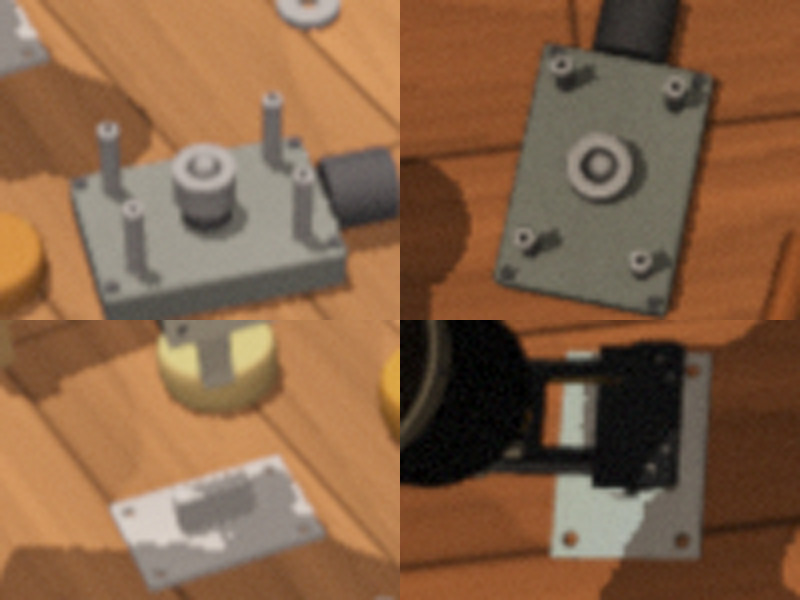

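```bash
python3 -m pendant '[[[0.05,3,0,0,-0.2,0,1],[0,3,0,0,0,0,1],[0,3,0,0,0,0,1],[0,3,0,0,0,0,1],[0,2,0,0,0,0,1],[0,1,0,0,0,0,1],[0,1,0,0,0,0,1],[0,0.2,0,0,0,0,1],[0,0,0,0,0,0,1],[0,0,0,0,0,0,1]]]'; python3 go.py 473.4 318.2 12 172.6
python3 - <<'E'
from h import *
import pickle
sh=pickle.load(open("b.pkl","rb"))
L={n:[d for d in silhouettes(snapshot(n),"spacer")] for n in("side","top")}
vs=[]
for n,c in(("side",(279,212)),("top",(265,228))):
    for d in L[n]:
        b=d["bbox"]
        if abs(b[0]+b[2]/2-c[0])<8 and abs(b[1]+b[3]/2-c[1])<10: m=d["mask"].astype(np.uint8); m=cv2.morphologyEx(m,cv2.MORPH_CLOSE,np.ones((9,9),np.uint8)); vs.append((sh[n],m)); print(n,b); break
for z in(.045,.05,.055,.06): print(z,fit(vs,spacer,[[533.5,30.2]],z=z,yaw=False))
E
```

```text
clock: 13.57
tool_pos: [0.4741, 0.3187, 0.0141]
orientation: [-90.1, 0.1, 172.8]
force: [-0.2, 0.1, 1.1]
opening: 0.0875
clock 13.5667 pos [474.1 318.7  14.1] rpy [-9.008e+01  6.000e-02  1.728e+02] open 0.0875 F [-0.2  0.1  1.1]
tool shift cm [0.06 0.21 0.06] turn y 0.2
side [271.5, 202.8, 17.3, 17.7]
top [258.7, 218.7, 12.4, 17.7]
0.045 (array([535.31059265,  33.08253021]), np.float64(0.23657791316509247))
0.05 (array([534.02931213,  31.76110382]), np.float64(0.2446330189704895))
0.055 (array([532.14385235,  29.28698603]), np.float64(0.3206680417060852))
0.06 (array([531.43481445,  28.75236816]), np.float64(0.48637712001800537))
```

```bash
python3 -m pendant '[[[0,0.2,0,0,0,0,1],[0,0,0,0,0,0,0],[0,0,0,0,0,0,0],[0,0,0,0,0,0,0],[0,0,0,0,0,0,0],[0,0,0,0,0,0,0],[0,0,0,0,0,0,0],[0,0,0,0,0,0,0],[0,0,0,0,0,0,0],[0,0,0,0,0,0,0],[0,0,0,0,0,0,0],[0,0,0,0,0,0,0]]]'; python3 go.py 473.4 318.2 12 172.6
```

```text
clock: 14.77
tool_pos: [0.4735, 0.3181, 0.0111]
orientation: [-90.0, -0.0, 172.8]
force: [-0.3, 1.3, -0.1]
opening: 0.0195
clock 14.7667 pos [473.5 318.1  11.1] rpy [-90.   -0.  172.8] open 0.0195 F [-0.3  1.3 -0.1]
tool shift cm [ 0.01 -0.09 -0.01] turn y 0.2
```

```bash
python3 -m pendant '[[[0,0,0,0,0,0,0],[0,0,0,0,0,0,0],[0,0,0,0,0,0,0],[0,0,0,0,0,0,0]]]'; python3 -m pendant '[[[0,-0.5,0,0,0,0,0],[0,-1,0,0,0,0,0],[0,-2,0,0,0,0,0],[0,-2.5,0,0,0,0,0],[0,-2.5,0,0,0,0,0],[0,-2.5,0,0,0,0,0],[0,-2.5,0,0,0,0,0],[0,-1.5,0,0,0,0,0],[0,0,0,0,0,0,0],[0,0,0,0,0,0,0]]]'; python3 go.py 533.5 30.2 161 161.6
python3 - <<'E'
from h import *
r=[]
for n in("side","top"):
    s=snapshot(n)
    x,y=[int(v) for v in proj(s,[.4734,.318,.15])[0]]; y=max(y,50)
    r.append(cv2.resize(s["image"][y-50:y+50,x-50:x+50,::-1],None,fx=4,fy=4,interpolation=cv2.INTER_CUBIC))
cv2.imwrite("pics/lift.png",np.hstack(r))
E
```

```text
clock: 15.1
tool_pos: [0.4735, 0.3182, 0.0111]
orientation: [-90.0, 0.0, 172.8]
force: [0.6, -0.5, -0.5]
opening: 0.014
clock: 15.93
tool_pos: [0.4734, 0.3183, 0.1622]
orientation: [-90.1, 0.0, 172.8]
force: [-0.1, 0.1, -4.0]
opening: 0.0136
clock 15.9333 pos [473.4 318.3 162.2] rpy [-9.0110e+01  4.0000e-02  1.7279e+02] open 0.0136 F [-0.1  0.1 -4. ]
tool shift cm [-9.58  0.07 27.83] turn y 11.19
```

View pics/lift.png

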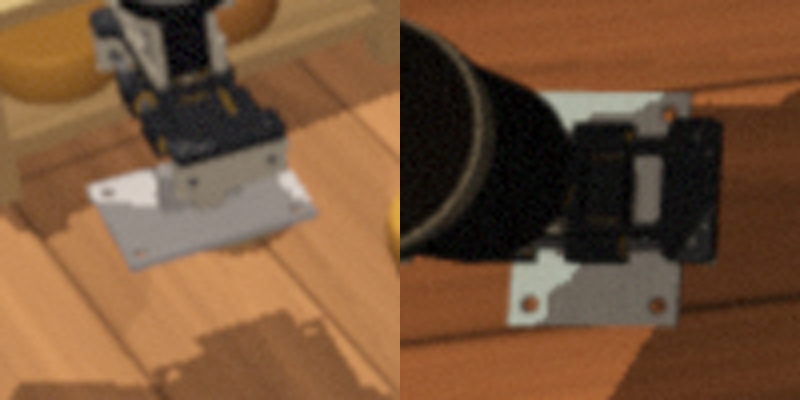

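```bash
python3 -m pendant '[[[-0.5,0,1.6,0,0,0,0],[-0.96,0,2.78,0,0,0,0],[-0.96,0,2.78,0,0,0,0],[-0.96,0,2.78,0,0,0,0],[-0.96,0,2.78,0,0,0,0],[-0.96,0,2.78,0,0,0,0],[-0.96,0,2.78,0,0,0,0],[-0.96,0,2.78,0,0,0,0],[-0.96,0,2.78,0,0,0,0],[-0.96,0,2.78,0,0,0,0],[-0.7,0,2,0,0,0,0],[-0.7,0,2,0,0,0,0]]]'; python3 -m pendant '[[[0,0,0,0,2.8,0,0],[0,0,0,0,2.8,0,0],[0,0,0,0,2.8,0,0],[0,0,0,0,2.8,0,0],[0,0,0,0,0,0,0],[0,0,0,0,0,0,0],[0,0,0,0,0,0,0],[0,0,0,0,0,0,0]]]'; python3 go.py 533.5 30.2 121 161.6
```

```text
clock: 17.03
tool_pos: [0.5387, -0.001, 0.1596]
orientation: [-89.9, -0.2, 172.7]
force: [0.3, 1.3, -2.7]
opening: 0.014
clock: 17.7
tool_pos: [0.5394, 0.001, 0.1606]
orientation: [-90.0, -0.0, 161.7]
force: [-0.0, 0.8, -3.8]
opening: 0.014
clock 17.7 pos [539.4   1.  160.6] rpy [-8.9970e+01 -4.0000e-02  1.6167e+02] open 0.014 F [-0.   0.8 -3.8]
tool shift cm [ 1.48  3.96 -2.58] turn y 0.07
```

```bash
python3 -m pendant '[[[0.74,0,-1.29,0,0,0,0],[0.74,0,-1.29,0,0,0,0],[0,0.8,0,0,0,0,0],[0,0.8,0,0,0,0,0],[0,0.4,0,0,0,0,0],[0,0,0,0,0,0,0],[0,0,0,0,0,0,0],[0,0,0,0,0,0,0]]]'; python3 go.py 533.5 30.2 121 161.6
cat > look.py <<'E'
import sys; from h import *
import pickle
z=float(sys.argv[1]); x0,y0,yaw=map(float,sys.argv[2:5])
sh={n:snapshot(n) for n in("side","top")}; pickle.dump(sh,open("c.pkl","wb"))
D=place([np.array([[x,y,.095] for x in(.058,-.058) for y in(.038,-.038)])],.5335,.0302,-18.4)[0]
C=place([np.array([[x,y,.006] for x in(.058,-.058) for y in(.038,-.038)])],x0,y0,yaw,z)[0]
r=[]
for n in sh:
    s=sh[n]; x,y=[int(v) for v in proj(s,[.5335,.030,.1])[0]]
    im=cv2.resize(s["image"][y-42:y+50,x-50:x+50,::-1],None,fx=4,fy=4,interpolation=cv2.INTER_CUBIC)
    r.append(im.copy())
    for P,c in((D,(0,0,255)),(C,(0,255,0))):
        for q in proj(s,P): cv2.drawMarker(im,tuple(int(v) for v in ((q-[x-50,y-42]+.5)*4)),c,cv2.MARKER_CROSS,10,1)
    r.append(im)
im=np.vstack([np.hstack(r[::2]),np.hstack(r[1::2])]); cv2.imwrite(sys.argv[5],cv2.resize(im,None,fx=.81,fy=.81))
E
python3 look.py .130 .5335 .0302 -18.4 pics/h1.png
```

```text
clock: 18.37
tool_pos: [0.534, 0.0299, 0.1411]
orientation: [-90.0, 0.0, 161.6]
force: [0.6, -0.5, -3.5]
opening: 0.014
clock 18.3667 pos [534.   29.9 141.1] rpy [-89.99   0.   161.58] open 0.014 F [ 0.6 -0.5 -3.5]
tool shift cm [ 0.05  2.01 -0.01] turn y -0.02
```

View pics/h1.png

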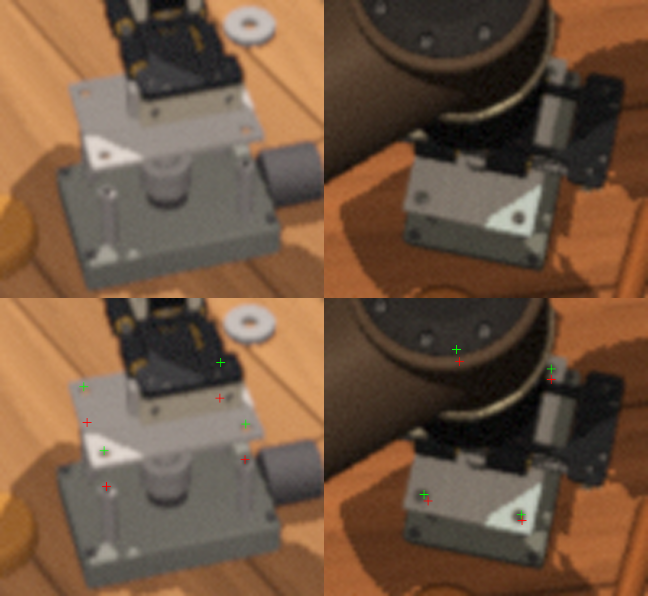

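```bash
python3 -m pendant '[[[0.05,0.5,0,0,0,0,0],[0,0.5,0,0,0,0,0],[0,0.5,0,0,0,0,0],[0,0.5,0,0,0,0,0],[0,0,0,0,0,0,0],[0,0,0,0,0,0,0],[0,0,0,0,0,0,0]]]'; python3 go.py 533.5 30.2 121 161.6
python3 look.py .110 .5335 .0302 -18.4 pics/h2.png
python3 - <<'E'
from h import *
import pickle
sh=pickle.load(open("c.pkl","rb"))
r=[]
s=sh["side"]
im=s["image"][165:215,240:330,::-1]; a=cv2.resize(im,None,fx=8,fy=8,interpolation=cv2.INTER_CUBIC)
cv2.imwrite("pics/h2s.png",a)
s=sh["top"]; im=s["image"][225:275,230:300,::-1]; cv2.imwrite("pics/h2t.png",cv2.resize(im,None,fx=8,fy=8,interpolation=cv2.INTER_CUBIC))
C=place([np.array([[x,y,.006] for x in(.058,-.058) for y in(.038,-.038)])],.5335,.0302,-18.4,.11)[0]
for n in sh: print(n,proj(sh[n],C).round(1).tolist())
E
```

```text
clock: 19.05
tool_pos: [0.5334, 0.0305, 0.121]
orientation: [-90.0, -0.0, 161.6]
force: [-0.3, -0.6, -3.1]
opening: 0.0137
clock 19.05 pos [533.4  30.5 121. ] rpy [-89.99  -0.   161.61] open 0.0137 F [-0.3 -0.6 -3.1]
tool shift cm [-0.02  0.    0.02] turn y 0.01
side [[297.5, 184.7], [305.2, 203.7], [255.9, 192.4], [262.0, 212.0]]
top [[254.8, 199.2], [283.7, 205.0], [245.0, 243.2], [274.5, 249.2]]
```

View pics/h2.png

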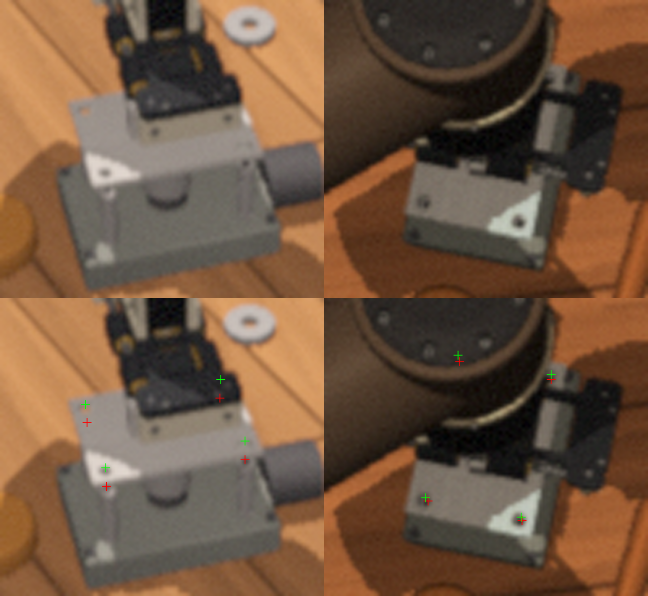

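View pics/h2s.png

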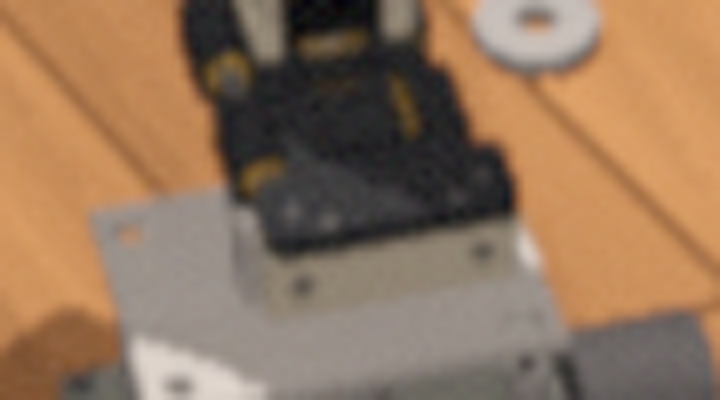

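View pics/h2t.png

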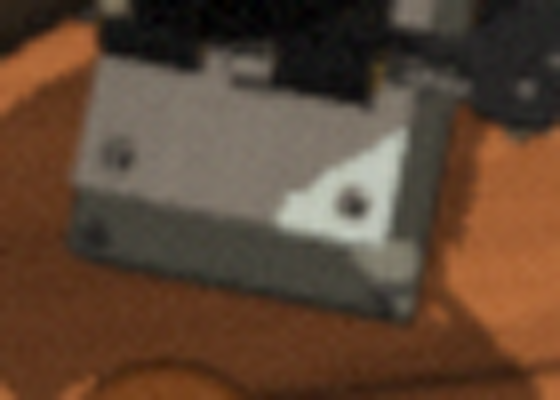

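Run:
```python
from h import *
import pickle
sh=pickle.load(open("b.pkl","rb"))
D=place([np.array([[x,y,.095] for x in(.058,-.058) for y in(.038,-.038)])],.5335,.0302,-18.4)[0]
rr=[]
for n in sh:
    r=[]
    for q in proj(sh[n],D):
        x,y=q.round().astype(int); im=cv2.resize(sh[n]["image"][y-7:y+8,x-7:x+8,::-1],None,fx=13,fy=13,interpolation=cv2.INTER_CUBIC)
        cv2.drawMarker(im,tuple(int(v) for v in (q-[x-7,y-7]+.5)*13),(0,0,255),cv2.MARKER_CROSS,14,1); r.append(im)
    rr.append(np.hstack(r))
sh=pickle.load(open("c.pkl","rb"))
C=place([np.array([[x,y,.006] for x in(.058,-.058) for y in(.038,-.038)])],.5335,.0302,-18.4,.11)[0]
for n in sh:
    r=[]
    for q in proj(sh[n],C):
        x,y=q.round().astype(int); im=cv2.resize(sh[n]["image"][y-7:y+8,x-7:x+8,::-1],None,fx=13,fy=13,interpolation=cv2.INTER_CUBIC)
        cv2.drawMarker(im,tuple(int(v) for v in (q-[x-7,y-7]+.5)*13),(0,0,255),cv2.MARKER_CROSS,14,1); r.append(im)
    rr.append(np.hstack(r))
cv2.imwrite("pics/posts.png",cv2.resize(np.vstack(rr),(600,600)))
```

```text
(no output)
```

View pics/posts.png

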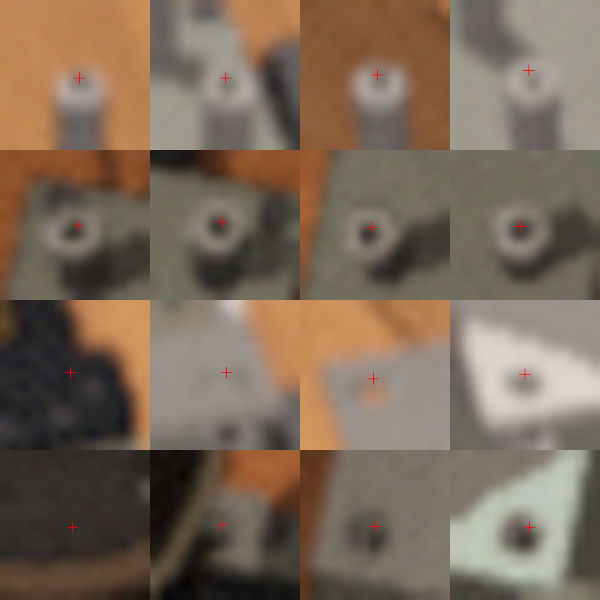

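```bash
python3 -m pendant '[[[0,0,0,0,0,0,0],[0,0,0,0,0,0,0],[0,0,0,0,0,0,0],[0,0,0,0,0,0,0],[0,0,0,0,0,0,0],[0,0,0,0,0,0,0]]]'; python3 go.py 533.5 30.2 121 161.6; python3 -c "
from plant import ctrl
print(ctrl.get_obs()['qvel']); ctrl.close_job()"
```

```text
clock: 19.65
tool_pos: [0.5333, 0.0305, 0.1211]
orientation: [-90.0, 0.0, 161.6]
force: [-0.5, 0.4, -3.2]
opening: 0.0138
clock 19.65 pos [533.3  30.5 121.1] rpy [-90.    0.  161.6] open 0.0138 F [-0.5  0.4 -3.2]
tool shift cm [-0.02  0.01  0.02] turn y 0.0
[-0.03288351 -0.03125802 -0.02863571 -0.01240371  0.0438807   0.00651633]
the job is handed in; nothing more can be done
```

I handed the job in at about 19.7 s with the cover still held over the posts. The hand-in gave no verdict.

- **Spacer:** I took the large grey sleeve and slid it down the shaft; the force readings showed no contact on the way. I then opened the gripper and backed away. Both cameras show it upright on the shoulder. My silhouette fit put it about 1.7 mm sideways from the fitted shaft axis. That is within the fit's error, and the fit can't fix the seat height closely.
- **Cover:** I gripped it by the rib, lifted it and turned it to match the drive. It hangs level, with its underside about 110 mm above the bench, roughly 15 mm over the posts. The wrist force matches its weight alone, so nothing suggests it is touching anything.
- **Alignment:** In the top view the holes and posts agree to about 0.5 pixel, roughly 1 mm. In the side view they agree to about 0.6 pixel at the worst of the two holes I compared. I left that difference uncorrected because it is within measurement error. One of the four holes was hidden by the arm in both views, so I couldn't check it directly.
- **Correction on the way:** I overshot by about 3 cm when first moving the cover to the drive, while well above the posts, and corrected it before lowering.
- **Everything else on the bench:** I saw no sign that anything else had moved, but I did not measure each item again.

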